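# Index the board arm over the inspection camera

## Robot

A 6-joint arm with a two-finger parallel gripper is mounted at the origin on the work surface. World frame = base frame: x ahead of the robot, y to its left, z up, the work surface at z = 0. Lengths are in m, angles in rad, forces in N, time in s.
With the tool pointing down it reaches from about 0.3 to 0.875 m from the base axis. Payload 6.4 kg.
Tool frame: the origin (TCP) lies between the finger pads; the fingertips stand 8 mm ahead of it and the grasp point (between the pads) lies 11 mm behind it; z points along the fingers, y is the line along which they close (so a half turn about z gives the same grasp; the last joint's range is limited). The gripper opens to 88 mm and grips with 3 to 60 N. Pads are 18 mm wide; open, the fingers measure 123 mm over their backs; the gripper's body (75 mm by 187 mm) begins 45 mm behind the grasp point.
Start: joints at [1.059, 0.181, 1.607, -0, 1.354, -0.206], TCP at [0.173, 0.548, 0.247] pointing down, gripper open.
Joint ranges: [-2.99, 2.99], [-0.89, 2.07], [0.3, 2.58], [-1.14, 4.28], [0, 2.63], [-3.12, 3.12]. Speed limits (rad/s): [2.57, 2.57, 3.01, 3.14, 3.14, 3.14].

## Interface

Orientations are given as a rotation vector (axis times angle).
In Python, from cell import * gives the robot as it stands. Calls block until the motion is done:
- move_ptp(position, orientation): joint-space move of the TCP to a pose.
- movel(position, v=0.15, frame=None, stop_force=None): straight line of the TCP; frame=None keeps the orientation; v is the mean speed in m/s. With stop_force (N) it stops when the force on the tool has changed by that much, and returns True; else False.
- move_joints(angles): joint-space move.
- command_gripper(opening, f_grip=None): opening from 0.0 (shut) to 1.0 (fully open); f_grip is the grip in N (None keeps the last); returns when the fingers have stopped.
- dwell(seconds).
- inverse_kinematics(position, orientation): joint angles nearest the present ones, or None.
- state(): the state.
- capture(name): name is "scene" or "top" or "wrist"; returns the picture (400x640x3 uint8, red, green, blue); there is no depth.
- camera_info(name): a dict with "K" (3x3 intrinsics, pixels), "eye" and "rotation" of the camera in the world; the wrist camera has in their place "mount" (4x4, takes a point from camera to tool coordinates, whose origin is the TCP and whose axes are the flange's). Camera axes: x right, y down, z forward; pixel columns grow to the right and rows downward; lengths in m; the calibration is good to about 2 mm. A picture is of the moment at which its call begins: read the wrist's pose just before it. camera_info takes no time and is no camera call.
A pose or a line that the arm cannot do raises Unreachable and nothing moves.
- sign_off(): hands the job in; it is judged then, once.
The state is a dict: "time_s": time; "joints": joint angles; "joint_vel": joint speeds; "joint_efforts": joint torques, N m; "position": TCP position; "tool_rot": TCP orientation; "contact_force": force on the tool from outside, world axes, zero at the start; "torque": the same for the moment, N m; "opening": opening from 0.0 (shut) to 1.0 (fully open); "grip_force": force on a finger pad.
Only numpy, scipy, OpenCV 4.12 (cv2) and the standard library are available. Lean on these libraries where they do the work, as an engineer would, in place of code of your own. Each camera call takes 0.05 s, during which the arm holds its last target. There are 200 camera calls.

## Task

Bring the circuit board over the round inspection camera: hook a fingertip under the pull ring of the swing arm's spring index pin, lift the pin out of its hole, swing the arm one hole across to the camera's side, and let go so that the pin drops fully home in that hole. Be gentle with the ring, keep off the circuit board, the camera and the fan, and leave the loose things around the fixture where they are.

Things in the scene. Friction and masses are not known exactly. Their poses are not given: they have to be found in the camera images.
- base_plate: Fixed grey base plate of the board positioner, x -280 to 60 mm, y -200 to 200 mm, 10 mm thick. Origin on the arm's pivot axis at bench level; x points from the middle hole to the pivot (away from the robot, give or take 0.25 rad), y to the robot's left, z up. It carries the pivot post and hub (52 mm across, up to 82 mm high) at its origin, the index rail and the swing arm.
- board_arm (a joint): Swing arm, rad about the upright pivot: 0 = middle hole (start), positive swings the ring end to base_plate +y (left); +0.524 = left hole, -0.524 = right hole; stops at +-0.68. Flat aluminium, 56 to 66 mm high: frame 92 mm wide, 75 to 185 mm from the pivot, then a tongue 34 mm wide to 259 mm. Locked while the pin is in a hole; free, it drags with about 1 N at the pin and stays where left.
- index_pin (a joint): Lift of the spring index pin, m: 0 = home, above 0.009 it is clear of the rail and the arm can swing, 0.020 = end of travel. The spring pushes it down with 5 N at 0, 7 N at 0.010, 9 N at 0.020. Pin 8 mm thick, round tip, on the arm 230 mm from the pivot; holes 11 mm wide. Let down off a hole it slides on the rail; let down within 2 mm of a hole, or slid across one, it drops in.
- pull_ring (a point): Centre of the pull ring on top of the pin: steel wire 5 mm thick, 40 mm inside, 50 mm outside. Rigid: it leans 45 degrees towards the pivot, so a finger pointing 45 degrees down and along the arm towards the pivot passes squarely through it. With the pin home: 120 mm above the bench, 214 mm from the pivot axis (16 mm nearer than the pin); top of the ring 138 mm high. It rises with the pin.
- ring_foot (a point): Lowest point of the pull ring, on the pin's axis, 104 mm high with the pin home. Under it the pin's head (15 mm across) and the barrel (22 mm across, 66 to 94 mm high, on the arm). Nothing else within 35 mm of the ring stands over 70 mm.
- hole_middle (a point): Middle hole of the index rail, where the pin starts: centre of its mouth, 52 mm above the bench. The rail is a flat steel arc, 36 mm wide, 40 to 52 mm high, 230 mm from the pivot to its centre line, reaching 43 degrees to either side, with an end stop 62 mm high at each end.
- hole_left (a point): Left hole (base_plate +y): centre of its mouth, 52 mm above the bench, 230 mm from the pivot, 119 mm from the middle hole.
- hole_right (a point): Right hole (base_plate -y), the same on the other side.
- circuit_board: Green circuit board, 94 mm along the arm x 74 mm, clipped in the arm's frame and moving with it; origin at the middle of its underside, 66 mm above the bench. Parts on it reach 80 mm above the bench.
- board_centre (a point): Middle of the circuit board's top face, 130 mm from the pivot along the arm.
- inspection_camera: Inspection camera that looks straight up, fixed on the base plate under the board's left or right place (this varies): round black housing, 48 mm across the foot, 42 mm across the top with a ring of small white lamps and a dark lens; origin at the middle of its underside, 10 mm above the bench; its top is 46 mm above the bench, below the arm.
- lens (a point): Lens of the inspection camera, on its axis, 47 mm above the bench, 130 mm from the pivot.
- fan: Square black cooling fan, 56 x 56 mm, fixed on brass legs on the base plate under the other place; origin under its middle, 10 mm above the bench; top 41 mm above the bench.
- flux_bottle: Loose small bottle, 28 mm across, 62 mm high, on the base plate beside the pivot (left or right). Leave alone. Origin: middle of its underside.
- solder_reel: Loose metal reel, 44 mm across, 28 mm high, on the base plate on the other side of the pivot. Leave alone. Origin: middle of its underside.
- screw_pot: Loose small steel bowl, 36 mm across, 20 mm high, on the base plate's front left corner. Leave alone. Origin: middle of its underside.
- screwdriver: Loose screwdriver, 160 mm, lying on the bench to the right. Leave alone.
- brush: Loose brush, 150 mm, lying on the bench to the right. Leave alone.
- spray_bottle: Loose white spray bottle, 62 mm across, 170 mm high, on the bench to the left. Leave alone. Origin: middle of its underside.
- multimeter: Loose hand multimeter, 150 x 78 x 34 mm, lying on the bench to the left. Leave alone. Origin: middle of its underside.
- tweezers: Loose steel tweezers, 125 mm, lying on the bench to the right. Leave alone.

How it is judged:
On the way:
1. the index pin is lifted out of the middle hole (value of joint index_pin above 0.0095 m), for 0.1 s.
At the end, for the whole second after the job is handed in: the index pin is fully home (within 2 mm) in the hole on the camera's side, with the middle of the circuit board within 6 mm of straight above the camera's lens and the arm at rest (value of joint index_pin below 0.002 m and horizontal distance between board_centre and lens below 0.006 m and not (velocity of joint board_arm above 0.03 rad/s) and velocity of joint board_arm above -0.03 rad/s); the robot touches nothing.
It fails at once if the ring, pin or arm is squeezed, pushed or pulled with more than 30 N (contact force between any of the fingers, the arm and base_plate above 30 N).
It fails at once if the robot touches the circuit board (contact force between any of the fingers, the arm and circuit_board above 0.5 N).
It fails at once if the robot bumps the camera or the fan (contact force between any of the fingers, the arm and inspection_camera above 2 N or contact force between any of the fingers, the arm and fan above 2 N).
It fails at once if a loose thing beside the fixture is moved by more than 20 mm (distance of any of flux_bottle, solder_reel, screw_pot, screwdriver, brush, spray_bottle, multimeter, tweezers from where it was at the start of the episode above 0.02 m).
It also fails if it takes over 48 s, if anything falls off the work surface, if the arm or the gripper's body presses on something with over 40 N, if the wrist force passes 120 N, or if a joint passes its speed limit or range.

## Working session

There is one attempt and no reset: what is moved stays moved. The work goes in short steps, each a Python script; the robot and the scene stay as the last script left them, time stands still between calls to the robot, and variables do not carry over. Pictures are saved under pics/ and viewed, at most 10 in all, crops included, and the job is handed in when it is done.

```bash
mkdir -p pics; python3 - <<'E'
from cell import *
import cv2
for n in ("top","scene"):
    im=capture(n); cv2.imwrite(f"pics/{n}0.png",im[:,:,::-1]); i=camera_info(n); print(n,i)
print(camera_info("wrist")); s=state(); print(s["position"],s["tool_rot"],s["time_s"])
E
```

```text
top {'K': array([[390.02606824,   0.        , 316.40297163],
       [  0.        , 390.02606824, 197.71508726],
       [  0.        ,   0.        ,   1.        ]]), 'eye': array([4.60882039e-01, 9.82737000e-04, 1.25252655e+00]), 'rotation': array([-2.21172178,  2.17657374, -0.06593787])}
scene {'K': array([[514.37113821,   0.        , 326.72465833],
       [  0.        , 514.37113821, 202.57195409],
       [  0.        ,   0.        ,   1.        ]]), 'eye': array([1.35952666, 0.87270258, 1.13471772]), 'rotation': array([-0.98059648, -2.40507175,  1.12382439])}
{'K': array([[286.18051091,   0.        , 321.53389586],
       [  0.        , 286.18051091, 201.18982583],
       [  0.        ,   0.        ,   1.        ]]), 'mount': array([[ 1.26723745e-03, -9.49597981e-01, -3.13467810e-01,
         8.21660980e-02],
       [ 9.99998585e-01,  1.55014873e-03, -6.53280619e-04,
        -6.08073758e-04],
       [ 1.10627568e-03, -3.13466539e-01,  9.49598602e-01,
        -1.38060111e-01],
       [ 0.00000000e+00,  0.00000000e+00,  0.00000000e+00,
         1.00000000e+00]])}
[0.17287977 0.54793601 0.24591986] [-4.78398731e-01 -3.10444512e+00  2.25171326e-03] 0.1
```

View pics/top0.png

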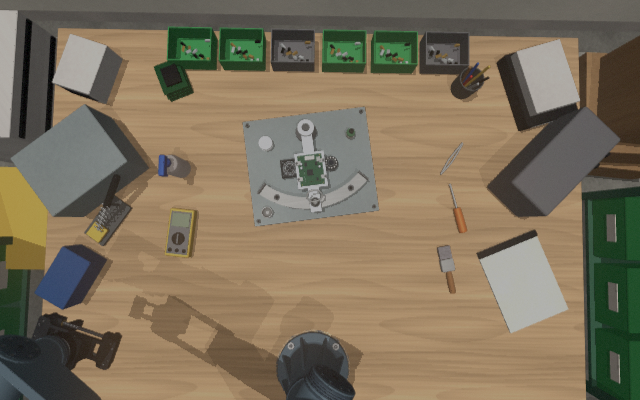

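View pics/scene0.png

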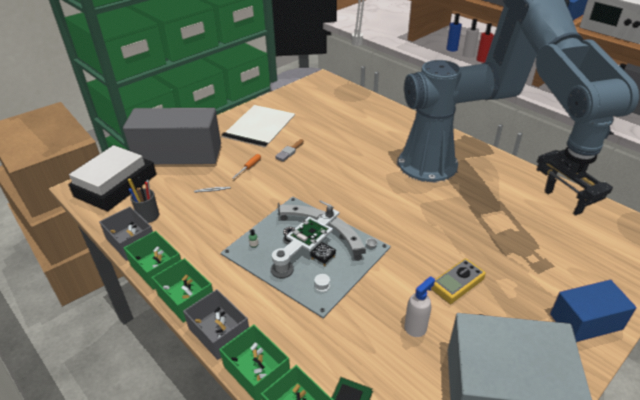

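The top view shows the plate with corners near (243,122), (366,107), (379,210) and (257,226). The hub is at (306,127) and the ring near (316,195). A square thing sits at (289,168) and a round one at (331,162), so the camera seems to be on the right. I'll fit the plate next and check that from close up.

```bash
cat > h.py <<'E'
import numpy as np, cv2
from scipy.spatial.transform import Rotation as R
from cell import *
def cam(name, st=None):
    i=camera_info(name)
    if name!="wrist": return i["K"],np.array(i["eye"]),R.from_rotvec(i["rotation"]).as_matrix()
    T=np.eye(4); T[:3,:3]=R.from_rotvec(st["tool_rot"]).as_matrix(); T[:3,3]=st["position"]
    T=T@i["mount"]; return i["K"],T[:3,3],T[:3,:3]
def ray(c,uv):
    d=c[2]@np.linalg.solve(c[0],[uv[0],uv[1],1]); return c[1],d/np.linalg.norm(d)
def onz(c,uv,z):
    e,d=ray(c,uv); return e+d*(z-e[2])/d[2]
def proj(c,p):
    q=c[0]@(c[2].T@(np.array(p)-c[1])); return q[:2]/q[2]
def meet(c1,u1,c2,u2):
    (a,d),(b,e)=ray(c1,u1),ray(c2,u2)
    t=np.linalg.lstsq(np.c_[d,-e],b-a,rcond=None)[0]; p,q=a+d*t[0],b+e*t[1]
    return (p+q)/2,np.linalg.norm(p-q)
E
python3 - <<'E'
from h import *
im=cv2.imread("pics/top0.png"); c=cam("top")
hsv=cv2.cvtColor(im,cv2.COLOR_BGR2HSV)
m=((hsv[...,0]>80)&(hsv[...,0]<130)|(hsv[...,1]<30)).astype(np.uint8)*255
roi=np.zeros_like(m); roi[90:240,225:395]=255; m&=roi
m=cv2.morphologyEx(m,cv2.MORPH_CLOSE,np.ones((9,9)))
k=max(cv2.findContours(m,0,2)[0],key=cv2.contourArea)
print(cv2.contourArea(k)); b=cv2.boxPoints(cv2.minAreaRect(k))
P=np.array([onz(c,p,.01) for p in k[:,0]])[:,:2]
(ctr,wh,a)=cv2.minAreaRect((P*1000).astype(np.float32)); print(b.tolist(),ctr,wh,a)
for n,uv,z in (("hub",(306,127),.082),("ringtop",(316,195),.12),("L",(277,197),.052),("R",(350,188),.052),("sq",(289,168),.04),("rd",(331,162),.046)): print(n,onz(c,uv,z).round(3))
cv2.imwrite("pics/crop1.png",cv2.resize(im[95:240,230:395],None,fx=4.5,fy=4,interpolation=cv2.INTER_CUBIC))
E
```

```text
12747.5
[[241.60003662109375, 121.80001831054688], [365.4154052734375, 106.32308959960938], [378.4000244140625, 210.20001220703125], [254.58465576171875, 225.67694091796875]] (634.4900512695312, 19.824462890625) (337.30560302734375, 397.4666748046875) 8.209016799926758
hub [0.742 0.033 0.082]
ringtop [ 0.533 -0.001  0.12 ]
L [0.529 0.119 0.052]
R [ 0.561 -0.106  0.052]
sq [0.621 0.085 0.04 ]
rd [ 0.642 -0.046  0.046]
```

View pics/crop1.png

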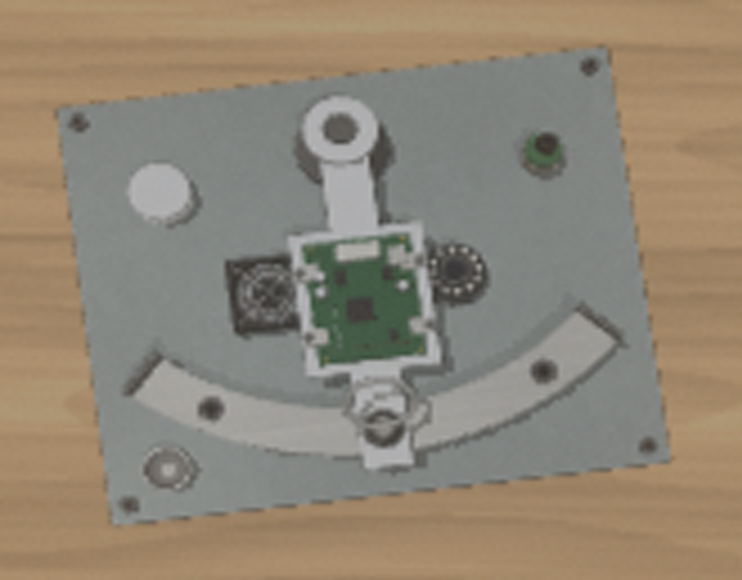

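The round housing with white lamps (crop 458,270) is on the right, so the target is hole_right. The fitted plate is 337x397 mm at 8.2° yaw, which matches its given size, and the hub agrees with the plate fit. Next I'll check reach and take a wrist look from the pre-approach pose.

```bash
cat >> h.py <<'E'
YAW=np.radians(8.2); PIV=np.array([.743,.0355]); FY=.05275
def rot(yaw):  # tool z 45 deg down towards the pivot, tool x up
    a=np.array([np.cos(yaw),np.sin(yaw),0]); u=np.array([0,0,1.])
    z=(a-u)/2**.5; x=(a+u)/2**.5; return np.c_[x,np.cross(z,x),z]
def pose(q,s,beyond,perp=0,lift=0,lat=0,ring=None):
    """arm angle q (rad, sign of board_arm), s=+1/-1 finger in the ring, fingertip 'beyond' ring centre"""
    M=rot(YAW-q); a=np.array([np.cos(YAW-q),np.sin(YAW-q)])
    c=np.r_[PIV-.214*a,.120] if ring is None else np.array(ring)
    return c+M@[perp,lat-s*FY,beyond-.008]+[0,0,lift], R.from_matrix(M).as_rotvec()
E
python3 - <<'E'
from h import *
for s in (1,-1):
    for q in (0,-.26,-.524):
        for b,l in ((-.08,0),(.02,.02)):
            p,o=pose(q,s,b,lift=l); j=inverse_kinematics(p,o); print(s,q,b,None if j is None else np.round(j,2))
p,o=pose(0,1,-.13); print(p, inverse_kinematics(p,o))
E
```

```text
1 0 -0.08 [-0.42 -0.48  2.51  0.8   0.55  0.43]
1 0 0.02 [-0.29 -0.07  2.36  1.23  0.32  0.04]
1 -0.26 -0.08 [-0.8  -0.31  2.41  0.94  0.95 -0.17]
1 -0.26 0.02 [-0.58 -0.01  2.3   1.14  0.71 -0.28]
1 -0.524 -0.08 [-0.91 -0.01  2.16  0.87  1.18 -0.44]
1 -0.524 0.02 [-0.73  0.16  2.12  0.99  0.99 -0.46]
-1 0 -0.08 [-0.75 -0.36  2.44  0.94  0.75  0.06]
-1 0 0.02 [-0.58 -0.01  2.31  1.21  0.52 -0.14]
-1 -0.26 -0.08 [-0.9  -0.06  2.22  0.95  1.   -0.28]
-1 -0.26 0.02 [-0.73  0.15  2.13  1.08  0.81 -0.33]
-1 -0.524 -0.08 [-0.91  0.21  1.92  0.87  1.19 -0.42]
-1 -0.524 0.02 [-0.77  0.34  1.88  0.95  1.04 -0.42]
[0.42708112 0.04327027 0.21758074] [-0.52075962 -0.76179703  2.55796182  0.65709719  0.79420173  0.56984105]
```

```bash
python3 - <<'E'
from h import *
p,o=pose(0,-1,-.08,lift=.1); move_ptp(p,o)
p,o=pose(0,-1,-.08,lift=.03); movel(p,.2,frame=o)
s=state(); im=capture("wrist"); cv2.imwrite("pics/w1.png",im[:,:,::-1]); np.savez("w1.npz",p=s["position"],r=s["tool_rot"])
c=cam("wrist",s)
a=np.r_[np.cos(YAW),np.sin(YAW),0]; C=np.r_[PIV-.214*a[:2],.12]
print(s["time_s"],s["position"],p,proj(c,C),"foot",proj(c,np.r_[PIV-.23*a[:2],.104]),"top",proj(c,np.r_[PIV-.198*a[:2],.138]), "hubtop",proj(c,np.r_[PIV,.082]),s["contact_force"])
E
```

```text
3.0 [ 0.47733061 -0.05578102  0.21246751] [ 0.47712234 -0.05610843  0.2122254 ] [265.10534445 222.17242529] foot [266.54372516 244.00199339] top [263.18705882 198.14144841] hubtop [283.84099933  89.84670699] [-0.47725719  0.30672823 -0.15527147]
```

View pics/w1.png

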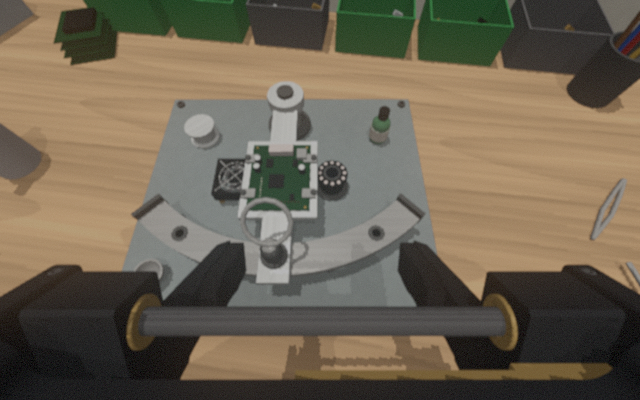

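The wrist view shows the ring centred near (267,222), where I predicted (265,222). The hub is at (285,89) against a predicted (284,90), so the pose is good to about 2 mm. Next I'll insert, seat against the top of the ring, and lift.

```bash
python3 - <<'E'
from h import *
L=.0015
g=lambda **k: pose(0,-1,lat=L,**k)
movel(g(beyond=-.08)[0],.15)
print("insert hit",movel(g(beyond=.02)[0],.06,stop_force=5), state()["contact_force"])
f0=np.array(state()["contact_force"])
print("seat hit",movel(g(beyond=.02,perp=.018)[0],.02,stop_force=3))
s=state(); M=rot(YAW); d=M.T@(np.array(s["position"])-g(beyond=.02)[0]); print("seat d",d,np.array(s["contact_force"])-f0)
im=capture("wrist"); cv2.imwrite("pics/w2.png",im[:,:,::-1])
np.savez("seat.npz",d=d,f0=f0); print(s["time_s"])
E
```

```text
insert hit False [-0.5679147  -0.34392239  0.85378278]
seat hit True
seat d [ 9.24234020e-03 -3.06141763e-04  8.18846214e-05] [-0.21956204  0.64044581 -1.61913595]
5.7917
```

View pics/w2.png

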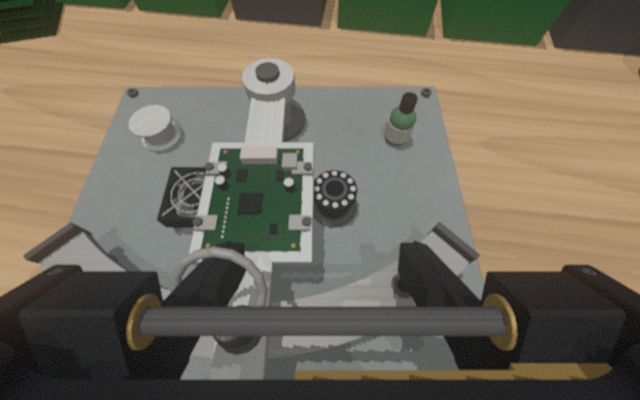

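The left finger (tip 190–245 px) is through the ring (175–268 px, centred near 221). It seated at 9.2 mm, close to the 9 mm expected. Next I'll lift.

```bash
python3 - <<'E'
from h import *
s=state(); p0=np.array(s["position"]); z=np.load("seat.npz"); f0=z["f0"]
for h in (.005,.010,.0145):
    hit=movel(p0+[0,0,h],.03,stop_force=18); s=state(); print(hit,(np.array(s["position"])-p0).round(4),(np.array(s["contact_force"])-f0).round(2))
dwell(.2); np.savez("lift.npz",p0=p0); print(state()["time_s"])
E
```

```text
False [-0.0008  0.0003  0.0041] [-0.86  0.22 -6.44]
False [-0.0007  0.0004  0.0093] [-3.18 -0.69 -7.61]
False [-0.0006  0.0004  0.014 ] [-4.47  0.44 -9.41]
6.9833
```

Vertical load of -9.4 N fits the pin being about 13 mm up. Next is the swing.

```bash
python3 - <<'E'
from h import *
p0=np.load("lift.npz")["p0"]; f0=np.load("seat.npz")["f0"]
def at(q,h):
    c,s=np.cos(-q),np.sin(-q); v=p0[:2]-PIV
    return np.r_[PIV+[c*v[0]-s*v[1],s*v[0]+c*v[1]],p0[2]+h], R.from_matrix(rot(YAW-q)).as_rotvec()
for q in np.linspace(0,-.524,11)[1:]:
    p,o=at(q,.0145); hit=movel(p,.08,frame=o,stop_force=12); s=state()
    print(round(q,3),hit,(np.array(s["contact_force"])-f0).round(1),s["time_s"])
    if hit: break
im=capture("wrist"); cv2.imwrite("pics/w3.png",im[:,:,::-1])
E
```

```text
-0.052 False [-6.4 -1.3 -8.2] 7.2667
-0.105 False [-8.5 -2.9 -9.4] 7.55
-0.157 False [-8.8 -3.  -9.9] 7.8333
-0.21 False [-10.2  -3.3  -8.5] 8.1167
-0.262 False [-9.  -4.3 -9.1] 8.4
-0.314 False [-7.6 -4.  -8.5] 8.6833
-0.367 False [-8.8 -4.8 -9.2] 8.9667
-0.419 False [-7.2 -4.7 -8.4] 9.25
-0.472 False [-6.4 -5.7 -9.6] 9.5333
-0.524 False [-6.  -6.1 -8.6] 9.8167
```

View pics/w3.png

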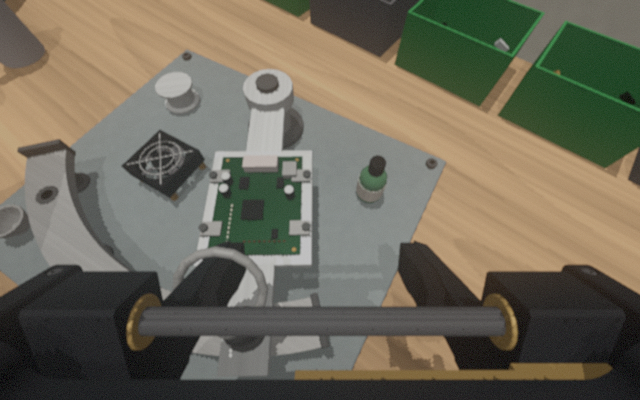

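The arm followed: the ring (175–268 px) and board look the same relative to the tool as before, and the camera is now covered. I'll lower and watch where the spring load goes away.

```bash
python3 - <<'E'
from h import *
f0=np.load("seat.npz")["f0"]; s=state(); q0=np.array(s["position"]); np.savez("down.npz",q=q0)
for h in (.003,.005,.007,.009,.011,.013):
    movel(q0-[0,0,h],.03,stop_force=12); dwell(.1); s=state()
    print(h,(np.array(s["contact_force"])-f0).round(1),s["position"][2].round(4))
im=capture("wrist"); cv2.imwrite("pics/w4.png",im[:,:,::-1])
im=capture("top"); cv2.imwrite("pics/t4.png",im[:,:,::-1])
E
```

```text
0.003 [-3.7 -3.  -6.7] 0.1294
0.005 [-4.9 -3.4 -8.3] 0.1273
0.007 [-4.5 -3.1 -7.2] 0.1252
0.009 [-4.6 -2.4 -7.3] 0.1233
0.011 [-5.  -1.9 -6.4] 0.1213
0.013 [-4.3 -2.6 -5. ] 0.12
```

The load is still there well below 9 mm of lift, so the pin is going into the hole. I'll let it down, unhook, back out and check.

```bash
python3 - <<'E'
from h import *
f0=np.load("seat.npz")["f0"]; q0=np.load("down.npz")["q"]; M=rot(YAW+.524)
p=q0-[0,0,.0145]; movel(p,.03); print((np.array(state()["contact_force"])-f0).round(1))
p=p-M[:,0]*.009; print(movel(p,.03,stop_force=10)); dwell(.2); print((np.array(state()["contact_force"])-f0).round(1))
p=p-M[:,2]*.10; print(movel(p,.08,stop_force=8))
p=p+[0,0,.03]; movel(p,.15); dwell(.3)
s=state(); print(s["time_s"],s["contact_force"]); c=cam("wrist",s)
im=capture("wrist"); cv2.imwrite("pics/w5.png",im[:,:,::-1])
y=YAW+.524; a=np.r_[np.cos(y),np.sin(y)]
for h in (0,.009): print(h,"ring",proj(c,np.r_[PIV-.214*a,.12+h]),"top",proj(c,np.r_[PIV-(.214-.0159)*a,.1359+h]),"hub",proj(c,np.r_[PIV,.082]))
b=np.r_[PIV-.13*a,.068]; print("board",proj(c,b))
E
```

```text
[-2.2 -1.  -1.6]
False
[ 1.  -0.3 -0.7]
False
15.05 [ 0.04580572 -0.10481742  0.01901723]
0 ring [262.1043044  220.26342454] top [260.48755622 197.29715988] hub [281.78062962  88.42011099]
0.009 ring [260.24738251 216.39888646] top [258.52681523 192.59078586] hub [281.78062962  88.42011099]
board [276.4773706  173.51397938]
```

View pics/w5.png

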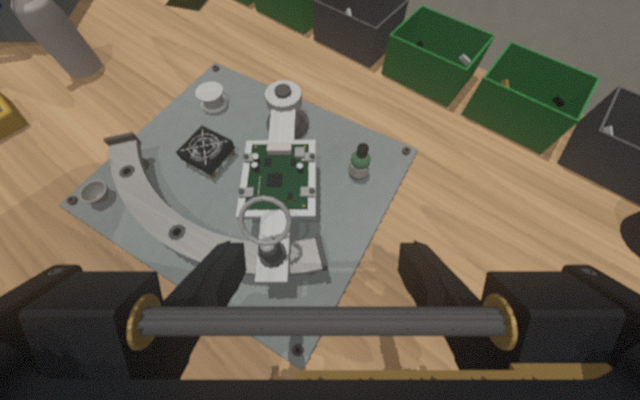

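The ring is centred near (264,220), matching the pin-home prediction (262,220); on the rail it would be near (260,216). I'll do one numerical check against the start picture.

```bash
python3 - <<'E'
from h import *
A,B=[cv2.resize(cv2.imread(f"pics/{n}.png",0),None,fx=4,fy=4,interpolation=cv2.INTER_CUBIC) for n in("w1","w5")]
for n,(x0,x1,y0,y1) in dict(ring=(240,295,195,222),board=(240,318,142,195),hub=(266,304,82,108)).items():
    r=cv2.matchTemplate(B[4*y0-48:4*y1+48,4*x0-48:4*x1+48],A[4*y0:4*y1,4*x0:4*x1],cv2.TM_CCOEFF_NORMED)
    _,v,_,l=cv2.minMaxLoc(r); print(n,round(v,2),(l[0]-48)/4,(l[1]-48)/4)
E
```

```text
ring 0.99 -1.5 -1.25
board 0.98 -1.75 -1.25
hub 0.99 -2.25 -1.0
```

```bash
python3 -c "
from cell import *
print(sign_off())"
```

```text
the job is handed in; nothing more can be done
None
```

The board is over the inspection camera on the right and the pin looks fully home in the right hole: the last wrist picture matches the pin-home view, and the robot is clear. I handed the job in at about 15 s, but the result was not reported back.

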